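# Count along the sorting rack and push the canister into the third gap

## Robot

A 7-joint arm with a two-finger parallel gripper is mounted at the origin on the work surface. World frame = base frame: x ahead of the robot, y to its left, z up, the work surface at z = 0. Lengths are in m, angles in rad, forces in N, time in s.
With the tool pointing down it reaches from about 0.425 to 0.875 m from the base axis. Payload 4.7 kg.
Tool frame: the origin (TCP) lies at the very end of the fingers, on their centre line; the grasp point (between the pads) lies behind it (ctrl.tcp_to_grasp is the y of the grasp point in the tool frame, in m); y points along the fingers, x is the direction in which the jaws open and shut, and the axes are right-handed (so a half turn about y gives the same grasp; the last joint's range is limited). The gripper opens to 87 mm and grips with 3 to 60 N. Pads are 19 mm wide; open, the fingers measure 117 mm over their backs; the gripper's body (75 mm by 190 mm) begins 51 mm behind the grasp point.
Start: joints at [1.291, 0.321, -0.07, 1.45, 0.023, 1.371, -0.057], TCP at [0.188, -0.622, 0.223] pointing down, gripper open.
Joint ranges: [-2.86, 2.86], [-0.3, 2.09], [-1.38, 1.24], [0.06, 2.45], [-1.56, 4.7], [0.09, 2.05], [-2.69, 2.69]. Speed limits (rad/s): [2.57, 2.57, 3.14, 3.14, 3.14, 3.14, 3.14].

## Interface

Orientations are given as a rotation vector (axis times angle).
In Python, from bench import ctrl, get_image, workorder gives the robot as it stands.
- The arm moves only by the tool drive_tool, never from a script. Its argument "increments" is text: rows parted by semicolons, each of 5 numbers parted by spaces: the shift along the tool's x, y, z in mm, then the turn about the tool's y in degrees, then the closure in counts, from 0 (fully open) to 255 (shut). In form: tx ty tz yaw fingers; .... A call has 1 to 20 rows; each row shifts and turns the commanded pose from where the row before left it, along the tool's axes as they then stand; what a row does not reach is not made up. A row lasts 1/8 s, in which the tool goes at most 62.5 mm and 10.7 degrees, less where a joint would pass 70% of its speed; a pose out of reach is approached as far as the arm can. A call is refused whole if a number of a shift passes 62.5 or a number of a turn 10.7, either way. A call with a gripper value outside its range is refused whole. The fingers move at their own pace and stop on an object; "squeeze" is the grip in N (left out, the last holds). Time passes only in rows, so rows that do not move let the fingers close. It gives the time, the measured TCP pose, the force and the opening at its end, in the units of the state.
- ctrl.get_state(): the state, without advancing time (a new reading comes with each control period).
- get_image(name): name is "scene" or "top"; returns a dict with "img" (400x640x3 uint8, red, green, blue), "mtx" (3x3 intrinsics, pixels), "camera_from_world" (4x4, takes a point from world to camera coordinates). Camera axes: x right, y up, looking along -z (the intrinsics and any distortion apply to the point x, -y, -z); pixel columns grow to the right and rows downward; lengths in m; the calibration is good to about 2 mm. A picture is of the moment at which its call begins. There is no depth.
- workorder.close_job(): hands the job in, once; it reports no verdict.
The state is a dict: "time": time; "joint_positions": joint angles; "qd": joint speeds; "joint_torque": joint torques, N m; "position": TCP position; "tool_rot": TCP orientation; "ft_force": force on the tool from outside, world axes, zero at the start; "torque": the same for the moment, N m; "grip_width": opening from 0.0 (shut) to 1.0 (fully open).
Only numpy, scipy, OpenCV 4.12 (cv2) and the standard library are available. Lean on these libraries where they do the work, as an engineer would, in place of code of your own. Each camera call takes 0.05 s, during which the arm holds its last target.

## Task

Starting at the end of the divider rack marked by the round-topped post, run a fingertip along its sprung rail, keeping the rail slightly pressed down, from the first gap to the third and no farther. Then push the knurled-cap canister along the table into that third gap until it stands fully home against the back wall, upright and never lifted. Leave the other optics where they are, and finish clear of everything.

Things in the scene. Friction and masses are not known exactly. Their poses are not given: they have to be found in the camera images.
- rack: fixed plywood rack: back wall 40 mm high, seven dividers (6 mm thick, 32 high) standing out from it to the robot's side; six gaps 52 mm wide, open in front and above, floored by the table. Origin on the table mid-way along; x from mouths to back, y along the row. Gap centres y = ±29, ±87, ±145 mm; divider noses x = -45; wall's front face x = 20, so the canister is home with its axis at x = -1
- rail (a joint): sprung aluminium rail over the rack's back wall, spanning all six gaps: 354 mm long, 18 wide, centre line at x = 26 mm in the rack's frame, top 60 mm above the table at rest. Value: how far it is pressed down, 0 to 0.006 m; it sinks level wherever pressed, gives from 1.2 N, takes 4 N at 3 mm, 7 N at the stop, and springs back
- round_post: fixed steel post with a ball top (28 mm across, top at 76 mm), in line with the rail beyond one end of the rack (left or right), 195 mm along from the rack's middle. Gaps are counted from it: the first gap's middle is 50 mm from its axis, the next ones every 58 mm. Origin on the table, on its axis
- square_post: fixed low square steel block, 26 mm wide, 36 mm high, in line with the rail beyond the other end of the rack, 195 mm along from its middle. Origin on the table at its centre
- canister: aluminium screw-top eyepiece canister standing upright in front of the rack: 42 mm across, 46 mm high, about 0.2 kg, knurled cap (the top 14 mm). Loose, slides on the table. Origin at the centre of its underside, z up
- diagonal: white plastic star diagonal: 42 x 40 x 40 mm housing with a level nose tube (32 mm across, 30 mm long, along its -x) and a socket tube on top, 64 mm high in all; stands on the table to the left, left alone. Loose. Origin at the centre of its underside
- eyecup_a: stiff black rubber eyecup, a ring 40 mm across, 28 mm high, standing in one of the rack's gaps, left alone. Loose. Origin at the centre of its underside
- eyecup_b: stiff black rubber eyecup, a ring 40 mm across, 28 mm high, on the table to the right, left alone. Loose. Origin at the centre of its underside
- eyepiece: matte black orthoscopic eyepiece standing on its barrel, 37 mm across, 50 mm high, in one of the rack's gaps, left alone. Loose. Origin at the centre of its underside
- moon_filter: green glass moon filter in a dark metal cell, lying flat, 44 mm across, 9.6 mm thick, in one of the rack's gaps, left alone. Loose. Origin at the centre of its underside
- lock_ring: brass lock ring lying flat, 52 mm across, 10 mm thick, on the table to the right, left alone. Loose. Origin at the centre of its underside
Things that resemble listed ones, but are neither listed nor needed, are in the scene too. Leave any pink look-alike of the canister alone. What is shaped like the round_post but red is not meant.

How it is judged:
On the way, in this order (a step that is already met when the one before it is completed fails the run):
1. the rail is pressed at the first gap, the canister still at its start (value of joint rail above 0.001 m and horizontal distance between the grasp point and round_post between 0 and 0.066 m and distance of canister from where it was at the start of the episode below 0.02 m), for 0.05 s.
2. the fingertip passes the divider after the first gap, rail pressed (value of joint rail above 0.001 m and horizontal distance between the grasp point and round_post between 0.067 and 0.091 m and distance of canister from where it was at the start of the episode below 0.02 m), for 0.05 s.
3. it passes the second gap, rail pressed (value of joint rail above 0.001 m and horizontal distance between the grasp point and round_post between 0.096 and 0.12 m and distance of canister from where it was at the start of the episode below 0.02 m), for 0.05 s.
4. it passes the divider after the second gap, rail pressed (value of joint rail above 0.001 m and horizontal distance between the grasp point and round_post between 0.125 and 0.149 m and distance of canister from where it was at the start of the episode below 0.02 m), for 0.05 s.
5. it reaches the third gap, rail pressed, the canister still at its start (value of joint rail above 0.001 m and horizontal distance between the grasp point and round_post between 0.152 and 0.205 m and distance of canister from where it was at the start of the episode below 0.02 m), for 0.05 s.
6. the canister stands home in the third gap (x of canister in the frame of rack between -0.007 and 0.004 m and ((y of round_post in the frame of rack above 0 m and y of canister in the frame of rack between 0.021 and 0.037 m) or (y of round_post in the frame of rack below 0 m and y of canister in the frame of rack between -0.037 and -0.021 m)) and angle between canister's own z axis and vertical below 0.1 rad and height (world z) of canister below 0.005 m and linear speed of canister below 0.01 m/s), for 0.2 s.
At the end, for the whole second after the job is handed in: The canister stands upright on the table, at rest, in the third gap from the round-topped post, within about 6 mm of the back wall; the rail is let go (all of step 6 and value of joint rail below 0.001 m); the robot touches nothing.
It fails at once if the rail is pressed beyond the third gap (value of joint rail above 0.001 m and horizontal distance between the grasp point and round_post above 0.214 m).
It fails at once if the canister is lifted (height (world z) of canister above 0.01 m).
It fails at once if the canister is tipped (angle between canister's own z axis and vertical above 0.35 rad).
It fails at once if another optic is moved by more than 15 mm (distance of any of diagonal, eyecup_a, eyecup_b, eyepiece, moon_filter, lock_ring from where it was at the start of the episode above 0.015 m).
It also fails if it takes over 58 s, if anything falls off the work surface, if the arm or the gripper's body presses on something with over 40 N, if the wrist force passes 120 N, or if a joint passes its speed limit or range.

## Working session

There is one attempt and no reset: what is moved stays moved. The work goes in short steps, Python scripts to look and compute and a tool call to move; the robot and the scene stay as the last step left them, time stands still between calls to the robot, and variables do not carry over. Pictures are saved under pics/ and viewed, and the job is handed in when it is done.

Besides the shell and the picture viewer there is one more tool, called as a command line: name --argument value ..., lists and objects as JSON in quotes. drive_tool: Moves the arm, as the interface text tells. Its arguments: {"type":"object","properties":{"increments":{"type":"string"},"squeeze":{"type":"number"}},"required":["increments"]}

```bash
ls; mkdir -p pics; python3 - <<'E'
from bench import ctrl, get_image, workorder
import cv2, numpy as np
print(ctrl.get_state(), ctrl.tcp_to_grasp)
for n in ("scene","top"):
    d=get_image(n); cv2.imwrite(f"pics/{n}0.png",cv2.cvtColor(d["img"],cv2.COLOR_RGB2BGR)); print(n,d["mtx"],d["camera_from_world"],[k for k in d])
E
```

```text
pics
{'time': 0.0, 'joint_positions': array([ 1.29110179,  0.32180661, -0.07007887,  1.45167816,  0.02260121,
        1.37078081, -0.05690487]), 'qd': array([-0.0022516 , -0.00059277,  0.00044568,  0.00137085,  0.00035949,
        0.0020618 ,  0.0016521 ]), 'joint_torque': array([-7.61250885e-04, -4.91287100e+01, -4.04512407e-01, -3.12527382e+01,
       -6.38915668e-02,  4.36248269e-02,  1.86473567e-04]), 'position': array([ 0.18802019, -0.62163812,  0.22147051]), 'tool_rot': array([-1.33291458,  0.99123767, -0.98862566]), 'ft_force': array([-0.31772355, -1.52968442,  0.48186411]), 'torque': array([-0.00351785, -0.01646416, -0.01528448]), 'grip_width': 0.9990475111370102} -0.0187
scene [[451.85513949   0.         319.89420918]
 [  0.         451.85513949 198.93453915]
 [  0.           0.           1.        ]] [[ 0.14143026  0.98990553 -0.00919314 -0.05078823]
 [-0.64597133  0.09932052  0.75687283  0.25179573]
 [ 0.75014567 -0.10110622  0.65349752 -1.30899706]
 [ 0.          0.          0.          1.        ]] ['img', 'mtx', 'camera_from_world']
top [[480.02875906   0.         310.12002655]
 [  0.         480.02875906 194.98785123]
 [  0.           0.           1.        ]] [[ 5.00149307e-04 -9.99989915e-01 -4.46325415e-03  5.49066313e-04]
 [ 9.77029291e-01 -4.62483924e-04  2.13104553e-01 -5.00503131e-01]
 [-2.13104468e-01 -4.46731413e-03  9.77019206e-01 -8.64793570e-01]
 [ 0.00000000e+00  0.00000000e+00  0.00000000e+00  1.00000000e+00]] ['img', 'mtx', 'camera_from_world']
```

View pics/scene0.png

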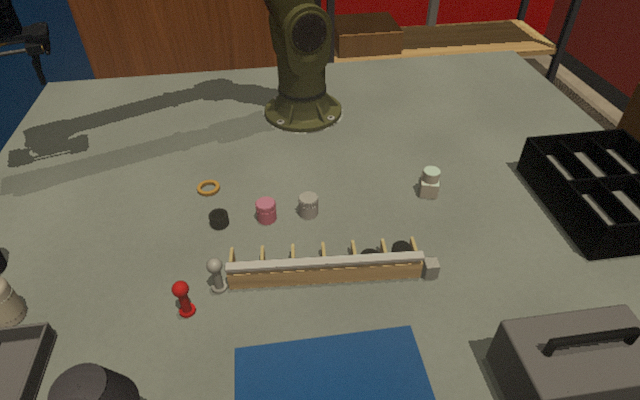

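View pics/top0.png

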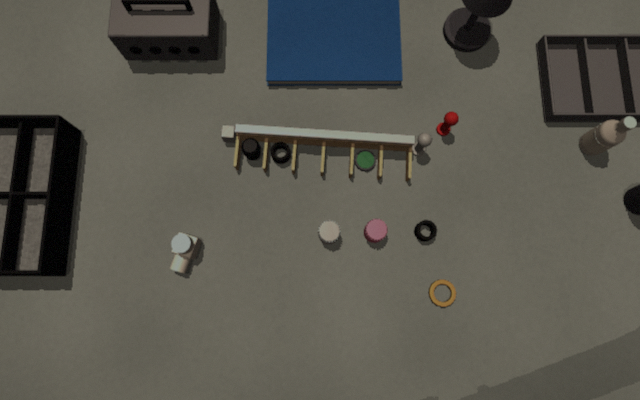

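```bash
cat > h.py <<'E'
import numpy as np, cv2
from bench import ctrl, get_image, workorder
def ray(d,uv,z):
    K=d["mtx"];T=d["camera_from_world"];R=T[:3,:3];t=T[:3,3]
    p=np.linalg.inv(K)@np.array([uv[0],uv[1],1.0]); p=np.array([p[0],-p[1],-1.0])
    o=-R.T@t; v=R.T@p
    return o+v*(z-o[2])/v[2]
def proj(d,P):
    K=d["mtx"];T=d["camera_from_world"];c=T[:3,:3]@np.asarray(P,float)+T[:3,3]
    q=K@np.array([c[0],-c[1],-c[2]]);return q[:2]/q[2]
def save(img,n,box=None,s=1):
    if box: img=img[box[1]:box[3],box[0]:box[2]]
    img=cv2.resize(img,None,fx=s,fy=s,interpolation=cv2.INTER_CUBIC)
    cv2.imwrite("pics/"+n,cv2.cvtColor(np.clip(img.astype(float)*1.6,0,255).astype(np.uint8),cv2.COLOR_RGB2BGR))
E
python3 - <<'E'
from h import *
from scipy.spatial.transform import Rotation as Ro
print(Ro.from_rotvec(ctrl.get_state()["tool_rot"]).as_matrix().round(3))
d=get_image("top"); save(d["img"],"t1.png",(210,110,470,260),3)
d=get_image("scene"); save(d["img"],"s1.png",(165,180,455,330),2.7)
E
```

```text
[[ 0.29  -0.001  0.957]
 [-0.957  0.002  0.29 ]
 [-0.002 -1.    -0.   ]]
```

View pics/t1.png

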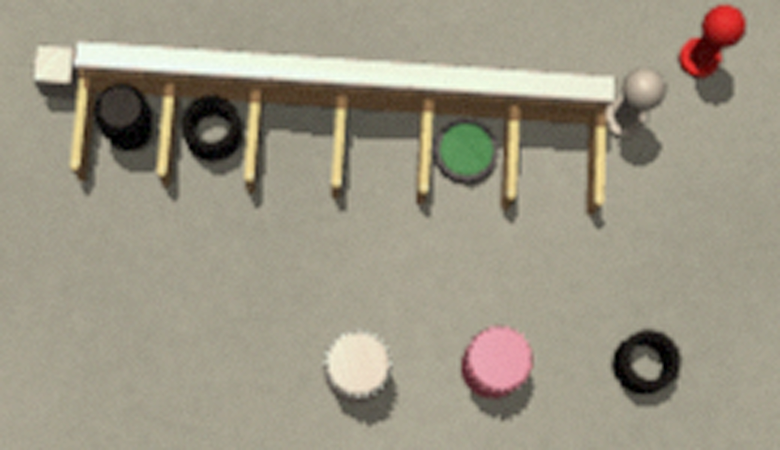

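View pics/s1.png

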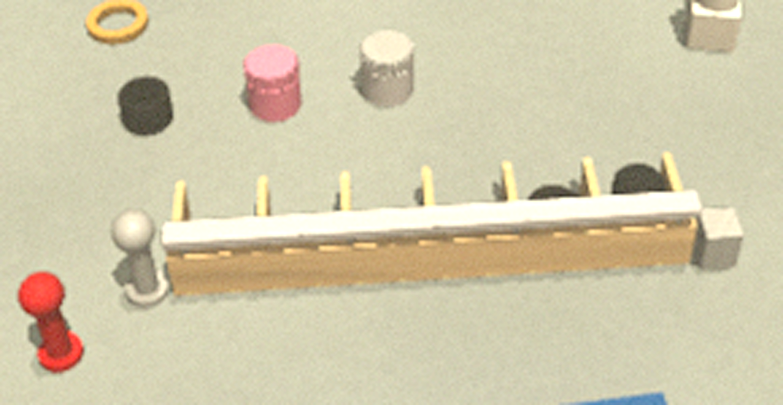

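```bash
python3 - <<'E'
from h import *
for n in ("top","scene"):
    d=get_image(n); im=d["img"]; hsv=cv2.cvtColor(im,cv2.COLOR_RGB2HSV)
    box=(230,115,420,155) if n=="top" else (220,245,430,285)
    m=np.zeros(im.shape[:2],np.uint8)
    v=hsv[...,2]; s=hsv[...,1]
    m[(v>(135 if n=="top" else 120))&(s<40)]=255
    mm=np.zeros_like(m); x0,y0,x1,y1=box; mm[y0:y1,x0:x1]=m[y0:y1,x0:x1]
    cv2.imwrite(f"pics/m_{n}.png",mm)
    cs,_=cv2.findContours(mm,cv2.RETR_EXTERNAL,cv2.CHAIN_APPROX_NONE)
    for c in cs:
        if cv2.contourArea(c)<60: continue
        r=cv2.boxPoints(cv2.minAreaRect(c)); print(n,cv2.contourArea(c),r.round(1).tolist())
        P=np.array([ray(d,p,.06) for p in r]); print(P.round(4).tolist(),P.mean(0).round(4))
    # canister and pink, ball
    for nm,b,z in (("can",((315,218,345,250) if n=="top" else (295,190,325,222)),.046),("ball",((412,128,436,152) if n=="top" else (203,253,226,274)),.062),("sq",((218,122,238,142) if n=="top" else (420,255,442,282)),.036)):
        x0,y0,x1,y1=b; print(n,nm,"bright max",v[y0:y1,x0:x1].max(), "median", np.median(v[y0:y1,x0:x1]))
        save(im,f"{n}_{nm}.png",b,12)
E
```

```text
top 1077.5 [[234.89999389648438, 130.89999389648438], [235.39999389648438, 123.69999694824219], [413.3999938964844, 135.60000610351562], [413.0, 142.6999969482422]]
[[0.6279, 0.148, 0.06], [0.6427, 0.1476, 0.06], [0.6178, -0.2011, 0.06], [0.6031, -0.1995, 0.06]] [ 0.6229 -0.0262  0.06  ]
top can bright max 150 median 106.0
top ball bright max 151 median 104.0
top sq bright max 157 median 105.0
scene 1396.0 [[225.6999969482422, 245.6999969482422], [428.1000061035156, 233.5], [429.6000061035156, 257.29998779296875], [227.10000610351562, 269.5]]
[[0.5617, -0.2028, 0.06], [0.5871, 0.1729, 0.06], [0.6445, 0.1564, 0.06], [0.6192, -0.1995, 0.06]] [ 0.6031 -0.0182  0.06  ]
scene can bright max 168 median 136.0
scene ball bright max 180 median 134.0
scene sq bright max 182 median 130.5
```

```bash
python3 - <<'E'
import cv2,numpy as np
g=[]
for n in ("top","scene"):
    row=[cv2.resize(cv2.imread(f"pics/{n}_{k}.png"),(260,280),interpolation=cv2.INTER_NEAREST) for k in ("can","ball","sq")]
    g.append(np.hstack(row))
cv2.imwrite("pics/grid1.png",np.vstack(g))
from h import *
d=get_image("scene"); save(d["img"],"s2.png",(215,235,315,290),8); save(d["img"],"s3.png",(345,235,445,290),8)
E
```

```text
(no output)
```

View pics/grid1.png

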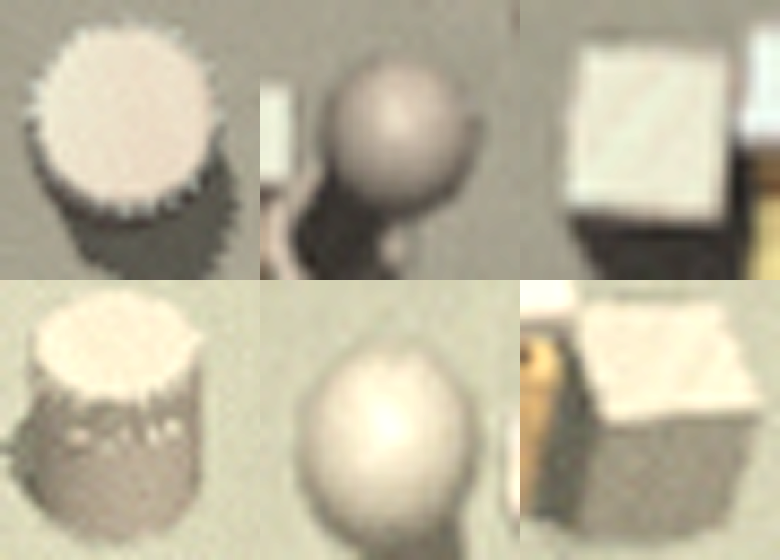

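View pics/s2.png

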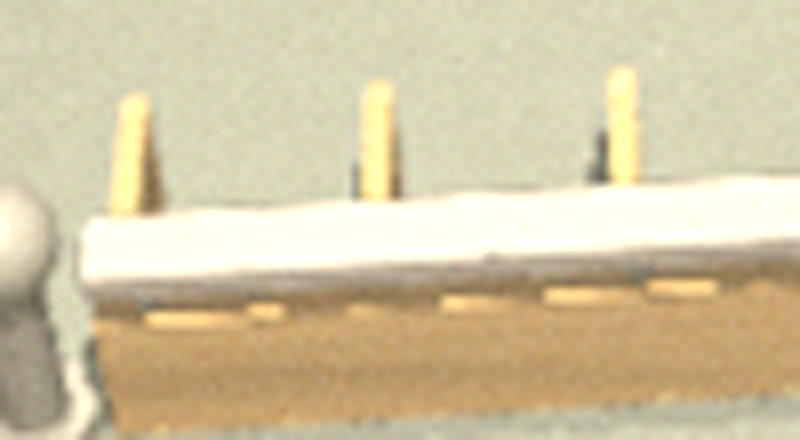

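View pics/s3.png

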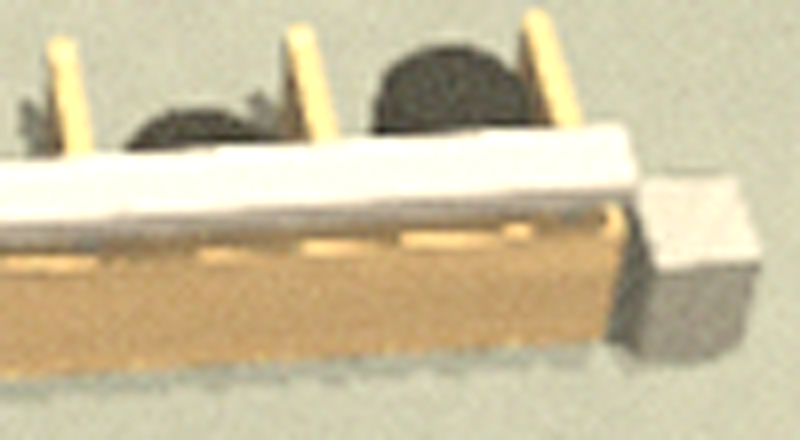

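```bash
python3 - <<'E'
from h import *
t=get_image("top"); s=get_image("scene")
print("can",ray(t,(328.9,230.3),.046),ray(s,(308.1,196.9),.046))
print("ball",ray(t,(424.4,138.6),.062),ray(s,(213.8,264.9),.062))
print("sq",ray(t,(227.3,130.8),.036),ray(s,(432.1,261.8),.036))
print("rail s",[ray(s,p,.06).round(4).tolist() for p in ((225.2,262.1),(225.2,270.6),(423.1,250.6),(424.5,258.7))])
# top edges fit
im=t["img"];g=im[...,0].astype(float)
for c in (245,280,320,360,400):
    print(c,im[115:150,c].mean(1).round().astype(int).tolist())
E
```

```text
can [ 0.43354768 -0.03512289  0.046     ] [ 0.43167224 -0.03503186  0.046     ]
ball [ 0.6108652 -0.2216395  0.062    ] [ 0.60694291 -0.22238078  0.062     ]
sq [0.63671215 0.16738331 0.036     ] [0.63562117 0.16794411 0.036     ]
rail s [[0.6016, -0.203, 0.06], [0.6212, -0.2027, 0.06], [0.6273, 0.1501, 0.06], [0.6464, 0.1465, 0.06]]
245 [96, 96, 97, 97, 97, 97, 95, 96, 95, 127, 151, 149, 151, 151, 153, 151, 151, 113, 51, 46, 41, 36, 36, 35, 26, 26, 33, 36, 37, 37, 36, 35, 34, 41, 38]
280 [95, 93, 96, 93, 95, 96, 92, 96, 95, 98, 98, 114, 140, 148, 150, 150, 150, 152, 152, 127, 76, 46, 44, 36, 35, 39, 30, 14, 10, 2, 3, 4, 2, 20, 42]
320 [98, 96, 92, 96, 95, 94, 93, 94, 94, 93, 96, 95, 97, 96, 125, 150, 147, 148, 145, 147, 150, 147, 106, 47, 38, 37, 38, 38, 41, 38, 39, 46, 51, 50, 50]
360 [98, 98, 96, 96, 96, 97, 99, 97, 97, 97, 97, 97, 97, 98, 96, 100, 106, 132, 147, 147, 147, 149, 151, 147, 133, 88, 49, 47, 37, 39, 36, 37, 40, 48, 55]
400 [97, 98, 98, 98, 99, 100, 100, 100, 97, 100, 99, 101, 100, 98, 100, 99, 98, 98, 97, 122, 143, 144, 145, 145, 146, 145, 148, 118, 66, 46, 42, 38, 33, 39, 39]
```

drive_tool --increments "0 0 0 5 255; 0 0 0 8 255; 0 0 0 8 255; -29 0 24 0 255; -29 0 24 0 255; -29 0 24 0 255; -29 0 24 0 255; -29 0 24 0 255; -29 0 24 0 255; -29 0 24 0 255; -29 0 24 0 255; -29 0 24 0 255; -29 0 24 0 255; -29 0 24 0 255; -29 0 24 0 255; -29 0 24 0 255; -29 0 24 0 255; 0 0 0 0 255" --squeeze 10

```text
time: 2.7
position: [0.5551, -0.2375, 0.2226]
tool_rot: [-1.175, 1.258, -1.257]
ft_force: [-1.0, -0.4, -0.7]
grip_width: 0.008
```

```bash
cat >> h.py <<'E'
from scipy.spatial.transform import Rotation as Ro
th=np.radians(4.05); EY=np.array([np.sin(th),np.cos(th)]); EX=np.array([np.cos(th),-np.sin(th)])
RC=np.array([0.6233,-0.0270]); O=RC-.026*EX; POST=RC-.195*EY
def rep(rx=None,ry=None,z=None):
    s=ctrl.get_state(); R=Ro.from_rotvec(s["tool_rot"]).as_matrix(); p=s["position"]
    r=p[:2]-O; print("t",round(s["time"],2),"pos",p.round(4),"rack xy",(1e3*np.array([r@EX,r@EY])).round(1),"dpost",round(1e3*np.linalg.norm(p[:2]-POST),1),"F",s["ft_force"].round(2),"grip",round(s["grip_width"],3))
    print("yaw err deg",np.degrees(np.arctan2(R[1,0],R[0,0]))+94.05, "tooly",R[:,1].round(4))
    if rx is not None:
        t=O+rx*EX+ry*EY; d=R.T@(np.array([t[0],t[1],z])-p); print("tool delta mm",(d*1e3).round(1))
E
python3 -c "
from h import *
rep(.026,-.147,.085)"
```

```text
t 2.7 pos [ 0.5551 -0.2375  0.2226] rack xy [ -27.2 -214.8] dpost 56.8 F [-1.03 -0.4  -0.69] grip 0.008
yaw err deg 0.25542991540740445 tooly [ 0.0012  0.0019 -1.    ]
tool delta mm [-67.3 137.8  53.3]
```

drive_tool --increments "-17 0 13 0 255; -17 0 13 0 255; -17 0 13 0 255; -16 0 14 0 255; 0 27 0 0 255; 0 27 0 0 255; 0 27 0 0 255; 0 27 0 0 255; 0 20 0 0 255; 0 10 0 0 255; 0 0 0 0 255; 0 0 0 0 255"

```text
time: 4.2
position: [0.6114, -0.1789, 0.0857]
tool_rot: [-1.173, 1.261, -1.264]
ft_force: [0.2, -0.1, 0.3]
grip_width: 0.006
```

```bash
python3 -c "
from h import *
rep(.026,-.147,.0575)
t=get_image('top'); s=get_image('scene')
save(t['img'],'t2.png',(210,60,470,260),3); save(s['img'],'s4.png',(165,150,455,330),2.7)"
```

```text
t 4.2 pos [ 0.6114 -0.1789  0.0857] rack xy [  24.9 -152.3] dpost 42.7 F [ 0.23 -0.06  0.3 ] grip 0.006
yaw err deg -0.11870720718093253 tooly [ 1.8e-03 -6.0e-04 -1.0e+00]
tool delta mm [-5.3 28.2  1.1]
```

View pics/t2.png

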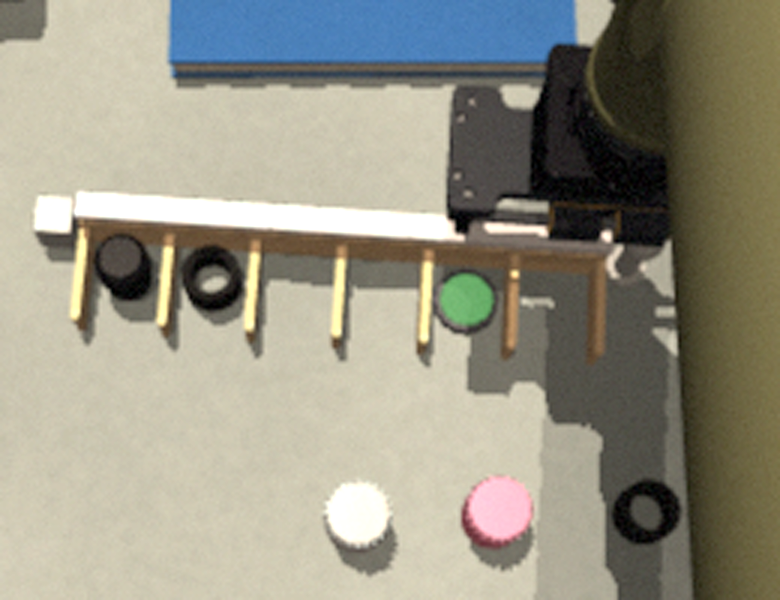

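View pics/s4.png

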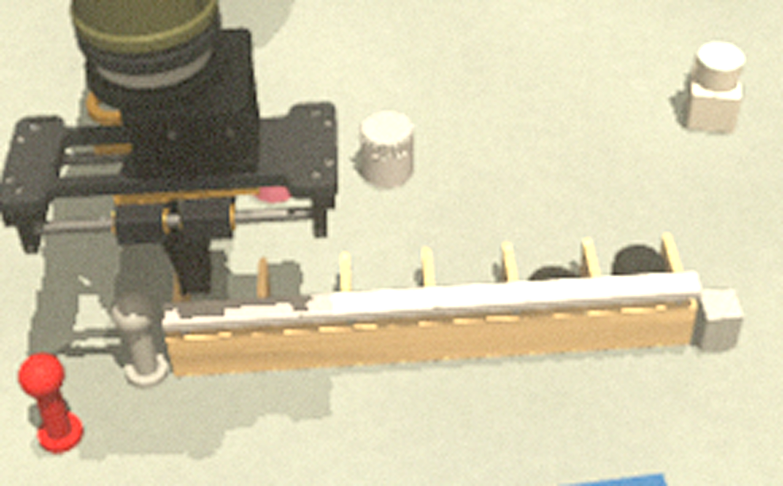

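drive_tool --increments "-5 12 1 0 255; 0 10 0 0 255; 0 4 0 0 255; 0 1 0 0 255; 0 1 0 0 255; 0 0 0 0 255"

```text
time: 5.05
position: [0.6119, -0.1734, 0.0569]
tool_rot: [-1.174, 1.263, -1.262]
ft_force: [-2.2, 2.5, 5.0]
grip_width: 0.002
```

```bash
python3 -c "
from h import *
rep(.026,-.147,.057)
s=get_image('scene')
save(s['img'],'s5.png',(205,210,305,280),8)"
```

```text
t 5.05 pos [ 0.6119 -0.1734  0.0569] rack xy [  24.9 -146.9] dpost 48.1 F [-2.22  2.46  4.97] grip 0.002
yaw err deg -0.10961482780879805 tooly [-1.e-04  2.e-04 -1.e+00]
tool delta mm [ 0.1 -0.1  1.1]
```

View pics/s5.png

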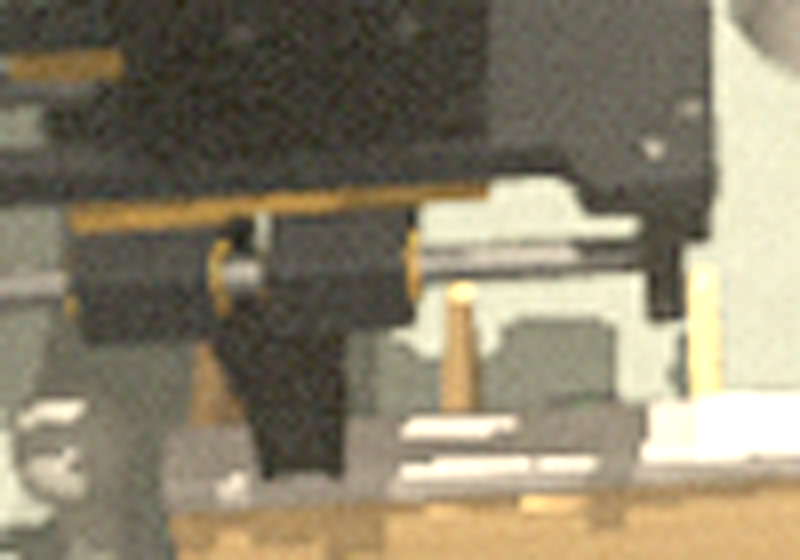

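drive_tool --increments "-6 0 0 0 255; -6 0 0 0 255; -6 0 0 0 255; -6 0 0 0 255; -6 0 0 0 255; -6 0 0 0 255; -6 0 0 0 255; -6 0 0 0 255; -6 0 0 0 255; 0 0 0 0 255"

```text
time: 6.35
position: [0.6159, -0.1183, 0.0566]
tool_rot: [-1.174, 1.262, -1.261]
ft_force: [-0.4, -1.0, 4.1]
grip_width: 0.003
```

```bash
python3 -c "
from h import *
rep(.026,-.027,.057)"
```

```text
t 6.35 pos [ 0.6159 -0.1183  0.0566] rack xy [ 25.1 -91.6] dpost 103.4 F [-0.39 -1.02  4.12] grip 0.003
yaw err deg -0.04756050354664865 tooly [ 0.      0.0013 -1.    ]
tool delta mm [-64.6  -0.4   0.8]
```

drive_tool --increments "-6 0 0 0 255; -6 0 0 0 255; -6 0 0 0 255; -6 0 0 0 255; -6 0 0 0 255; -6 0 0 0 255; -6 0 0 0 255; -6 0 0 0 255; -6 0 0 0 255; -6 0 0 0 255; -3 0 0 0 255; 0 0 0 0 255"

```text
time: 7.85
position: [0.6205, -0.0561, 0.0565]
tool_rot: [-1.174, 1.262, -1.261]
ft_force: [-1.2, -1.6, 5.6]
grip_width: 0.005
```

```bash
python3 -c "
from h import *
rep(-.230,-.0215,.14)"
```

```text
t 7.85 pos [ 0.6205 -0.0561  0.0565] rack xy [ 25.2 -29.2] dpost 165.8 F [-1.15 -1.64  5.57] grip 0.005
yaw err deg -0.07616326916188143 tooly [ 0.e+00  9.e-04 -1.e+00]
tool delta mm [  -7.4  -83.5 -255.2]
```

drive_tool --increments "0 -20 0 0 255; 0 -30 0 0 255; 0 -30 0 0 200; -1 0 -20 0 100; -1 0 -25 0 0; -1 0 -25 0 0; -1 0 -25 0 0; -1 0 -25 0 0; -1 0 -25 0 0; -1 0 -20 0 0; -1 0 -14 0 0; 0 0 -10 0 0; 0 0 0 0 0; 0 0 0 0 0"

```text
time: 9.6
position: [0.4331, -0.0353, 0.1367]
tool_rot: [-1.173, 1.262, -1.263]
ft_force: [0.7, 0.4, -0.2]
grip_width: 0.997
```

```bash
python3 -c "
from h import *
rep(-.1637,-.0215,.011)
t=get_image('top'); s=get_image('scene')
save(t['img'],'t3.png',(210,110,470,300),3); save(s['img'],'s6.png',(165,130,455,300),2.7)"
```

```text
t 9.6 pos [ 0.4331 -0.0353  0.1367] rack xy [-163.2  -21.8] dpost 256.5 F [ 0.71  0.44 -0.18] grip 0.997
yaw err deg -0.11642528481175418 tooly [ 6.e-04  2.e-04 -1.e+00]
tool delta mm [ -0.2 125.7  -0.6]
```

View pics/s6.png

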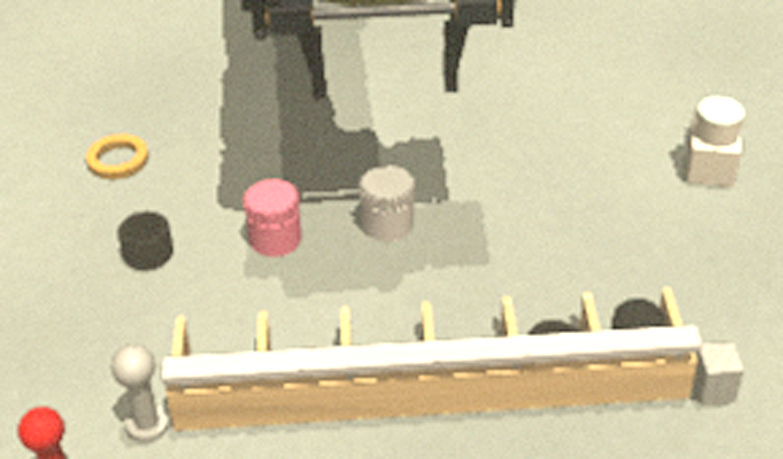

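View pics/t3.png

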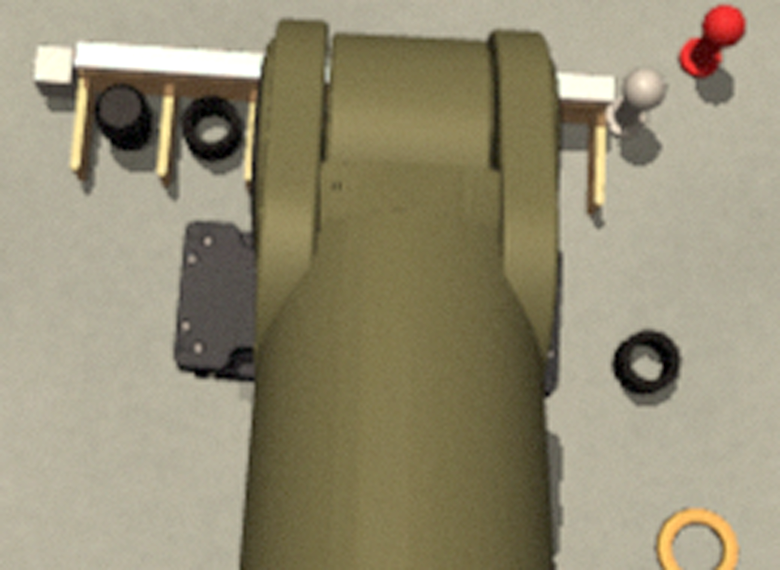

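drive_tool --increments "0 20 0 0 40; 0 25 0 0 40; 0 25 0 0 40; 0 20 0 0 40; 0 15 0 0 40; 0 12 0 0 40; 0 7 0 0 40; 0 0 0 0 40; 0 0 0 0 40"

```text
time: 10.82
position: [0.433, -0.0354, 0.013]
tool_rot: [-1.173, 1.262, -1.263]
ft_force: [0.2, 0.7, 0.7]
grip_width: 0.846
```

```bash
python3 -c "
from h import *
rep(-.1637,-.0215,.011)
s=get_image('scene')
save(s['img'],'s7.png',(225,150,385,270),5)"
```

```text
t 10.82 pos [ 0.433  -0.0354  0.013 ] rack xy [-163.2  -21.8] dpost 256.5 F [0.17 0.69 0.69] grip 0.846
yaw err deg -0.1155583105569491 tooly [ 9.e-04 -2.e-04 -1.e+00]
tool delta mm [-0.3  2.  -0.5]
```

View pics/s7.png

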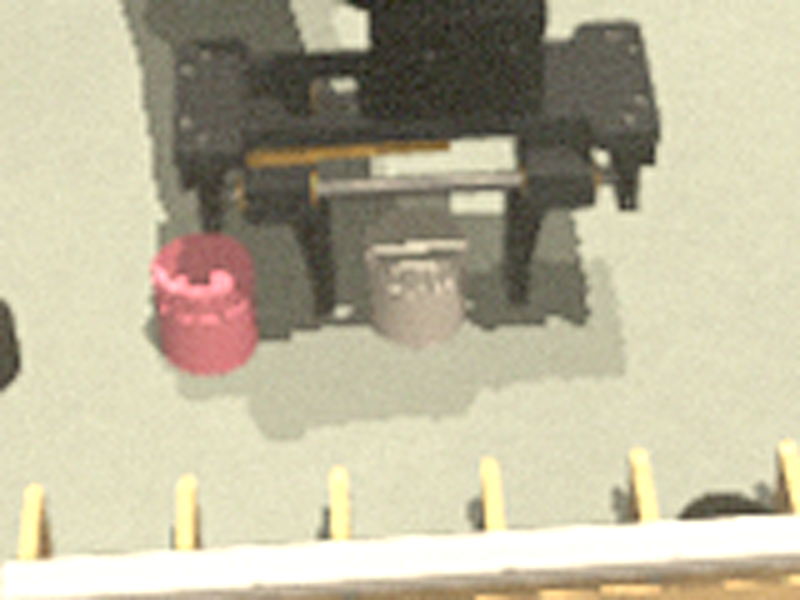

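drive_tool --increments "0 0 0 0 80; 0 0 0 0 110; 0 0 0 0 130; 0 0 0 0 150; 0 0 0 0 150; 0 0 0 0 150" --squeeze 6

```text
time: 11.62
position: [0.4325, -0.0355, 0.0126]
tool_rot: [-1.174, 1.262, -1.263]
ft_force: [0.6, -0.5, 1.0]
grip_width: 0.481
```

drive_tool --increments "1 0 5 0 150; 1 0 8 0 150; 1 0 8 0 150; 1 0 9 0 150; 1 0 9 0 150; 1 0 9 0 150; 1 0 9 0 150; 0 0 9 0 150; 0 0 9 0 150; 0 0 8 0 150; 0 0 6 0 150; 0 0 3 0 150; 0 0 0 0 150; 0 0 0 0 150"

```text
time: 13.38
position: [0.5243, -0.049, 0.0126]
tool_rot: [-1.173, 1.261, -1.263]
ft_force: [-0.7, -0.0, 0.7]
grip_width: 0.482
```

```bash
python3 -c "
from h import *
rep(-.070,-.029,.013)
s=get_image('scene')
save(s['img'],'s8.png',(225,150,385,270),5)"
```

```text
t 13.38 pos [ 0.5243 -0.049   0.0126] rack xy [-71.2 -29. ] dpost 192.4 F [-0.69 -0.04  0.66] grip 0.482
yaw err deg -0.10952097869149213 tooly [ 1.6e-03 -1.0e-04 -1.0e+00]
tool delta mm [ 0.  -0.4  1.2]
```

View pics/s8.png

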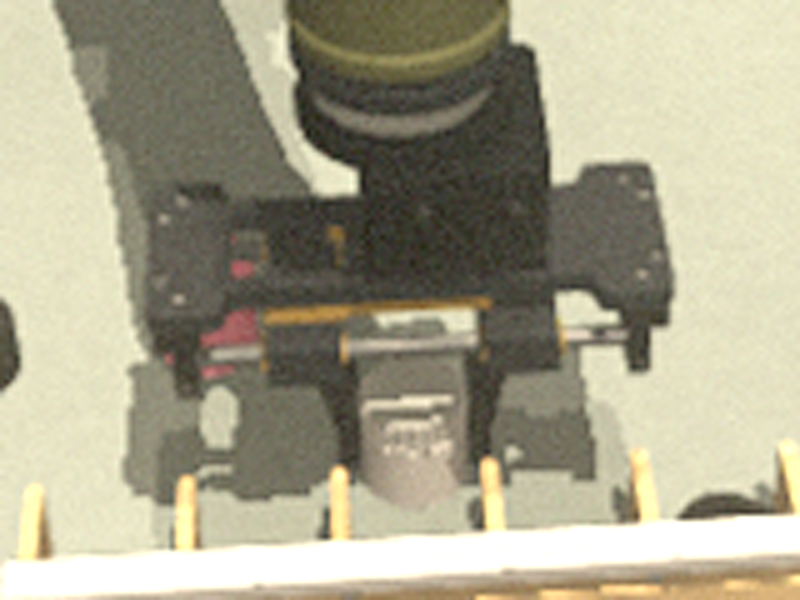

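drive_tool --increments "0 0 0 0 120; 0 0 0 0 80; 0 0 0 0 70; 0 0 0 0 70; 0 0 -6 0 70; 0 0 -12 0 70; 0 0 -12 0 70; 0 0 -12 0 70; 0 0 -12 0 70; 0 0 -4 0 120; 0 0 0 0 180; 0 0 0 0 220; 0 0 0 0 220; 0 0 0 0 220; 0 0 0 0 220"

```text
time: 15.3
position: [0.4659, -0.0448, 0.0125]
tool_rot: [-1.174, 1.263, -1.262]
ft_force: [0.1, 0.8, 0.2]
grip_width: 0.168
```

```bash
python3 -c "
from h import *
rep(-.070,-.029,.013)
s=get_image('scene'); t=get_image('top')
save(t['img'],'t4.png',(210,110,470,300),3)
save(s['img'],'s9.png',(225,150,385,270),5)
for p in ((322.7,172.7),(351.3,175.3)):
    q=ray(t,p,.032)[:2]-O; print(q@EX,q@EY)
"
```

```text
t 15.3 pos [ 0.4659 -0.0448  0.0125] rack xy [-129.7  -28.9] dpost 227.7 F [0.1  0.81 0.23] grip 0.168
yaw err deg -0.11140583341209265 tooly [-1.e-04  0.e+00 -1.e+00]
tool delta mm [ 0.  -0.5 59.7]
-0.046853987899503804 -0.002385505219757166
-0.048204027079013466 -0.05915031547425216
```

View pics/s9.png

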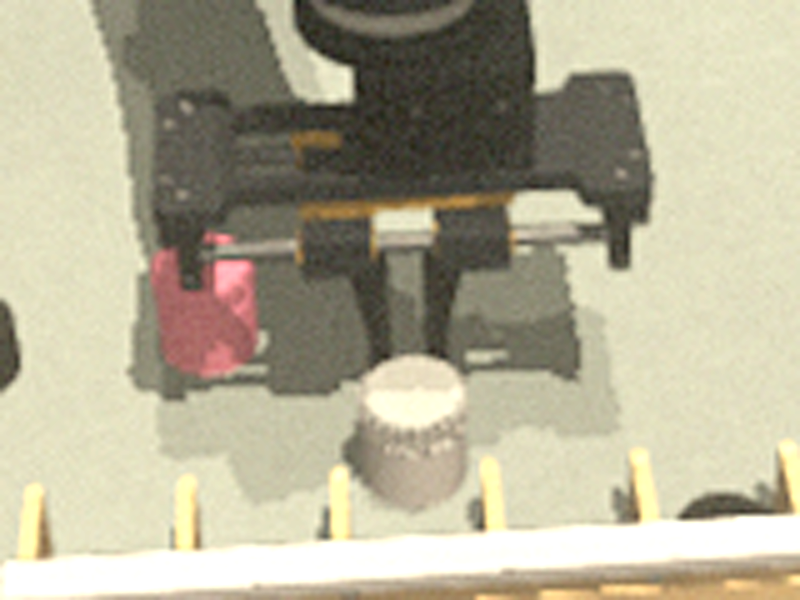

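View pics/t4.png

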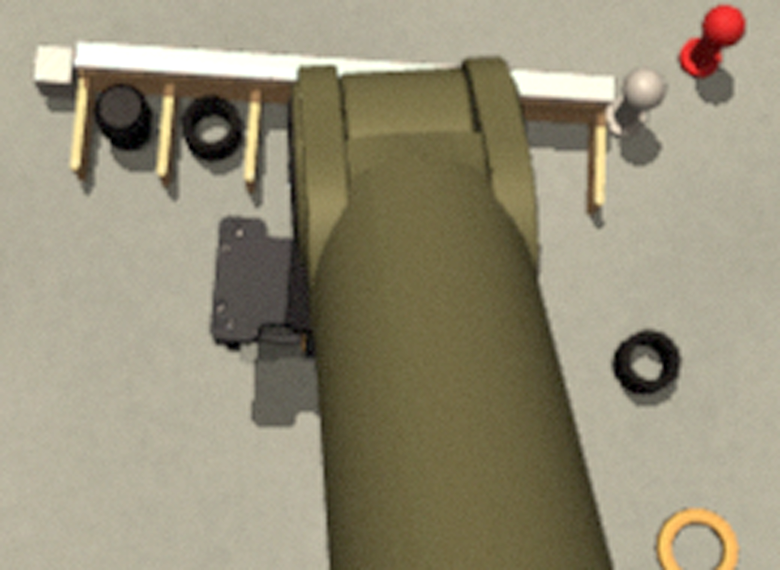

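drive_tool --increments "0.7 0 6 0 230; 0 0 9 0 230; 0 0 9 0 230; 0 0 5 0 230; 0 0 5 0 230; 0 0 5 0 230; 0 0 5 0 230; 0 0 5 0 230; 0 0 5 0 230; 0 0 0 0 230; 0 0 0 0 230"

```text
time: 16.77
position: [0.5199, -0.0495, 0.0126]
tool_rot: [-1.174, 1.262, -1.263]
ft_force: [-0.9, 0.5, 0.3]
grip_width: 0.096
```

```bash
python3 -c "
from h import *
rep(-.035,-.0297,.013)
s=get_image('scene')
save(s['img'],'s10.png',(225,150,385,270),5)
"
```

```text
t 16.77 pos [ 0.5199 -0.0495  0.0126] rack xy [-75.6 -29.7] dpost 194.0 F [-0.86  0.55  0.34] grip 0.096
yaw err deg -0.11775669087356277 tooly [ 4.e-04 -1.e-04 -1.e+00]
tool delta mm [-0.1 -0.4 40.6]
```

View pics/s10.png

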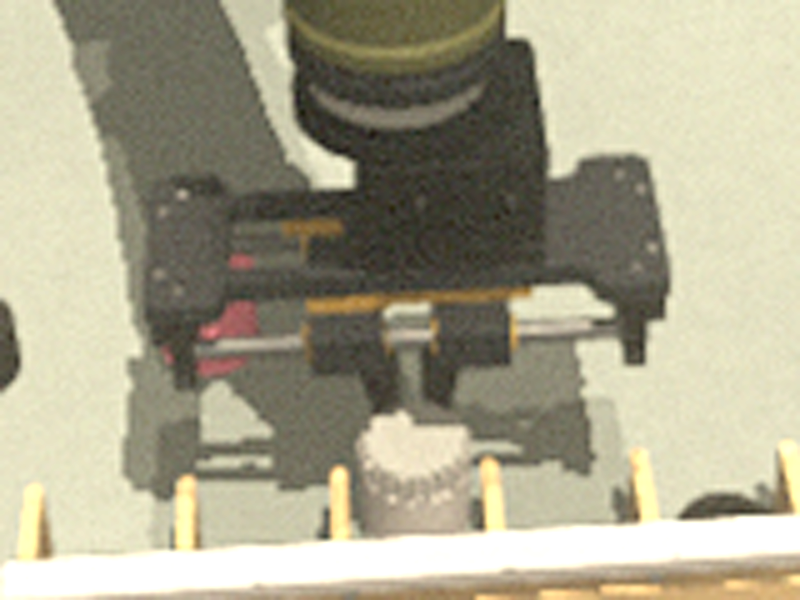

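drive_tool --increments "0 0 4 0 230; 0 0 5 0 230; 0 0 5 0 230; 0 0 5 0 230; 0 0 5 0 230; 0 0 5 0 230; 0 0 5 0 230; 0 0 3 0 230; 0 0 0 0 230; 0 0 0 0 230"

```text
time: 18.08
position: [0.5568, -0.0522, 0.0126]
tool_rot: [-1.174, 1.262, -1.263]
ft_force: [-0.1, -1.6, 0.6]
grip_width: 0.098
```

```bash
python3 -c "
from h import *
rep(-.031,-.0297,.013)
s=get_image('scene')
save(s['img'],'s11.png',(225,150,385,270),5)
"
```

```text
t 18.07 pos [ 0.5568 -0.0522  0.0126] rack xy [-38.6 -29.8] dpost 177.4 F [-0.12 -1.63  0.64] grip 0.098
yaw err deg -0.11260432638859186 tooly [ 4.e-04 -1.e-04 -1.e+00]
tool delta mm [-0.1 -0.4  7.6]
```

View pics/s11.png

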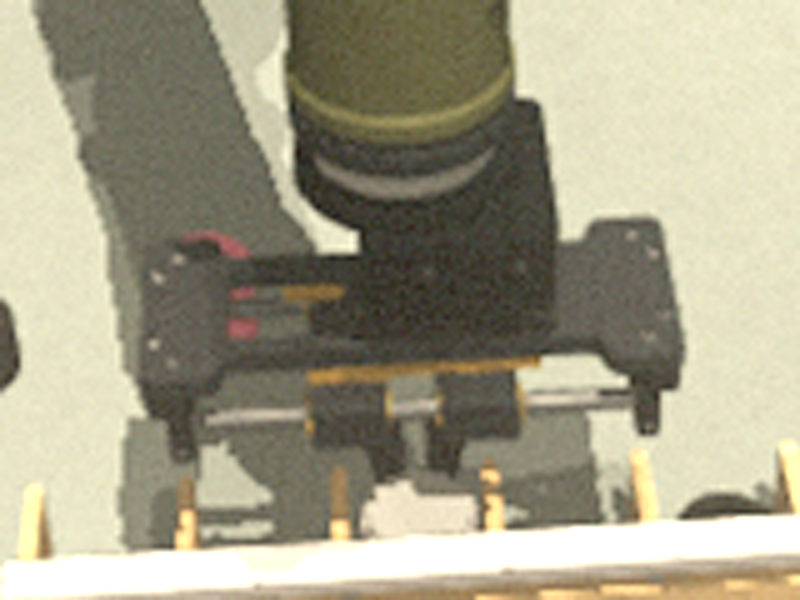

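drive_tool --increments "0 0 2 0 230; 0 0 2 0 230; 0 0 1 0 230; 0 0 1 0 230; 0 0 0 0 230"

```text
time: 18.75
position: [0.5627, -0.0526, 0.0125]
tool_rot: [-1.174, 1.262, -1.263]
ft_force: [0.3, -0.4, 0.4]
grip_width: 0.096
```

drive_tool --increments "0 0 1 0 230; 0 0 0.7 0 230; 0 0 0 0 230"

```text
time: 19.12
position: [0.5644, -0.0527, 0.0125]
tool_rot: [-1.174, 1.262, -1.263]
ft_force: [-0.8, 0.3, 0.2]
grip_width: 0.097
```

drive_tool --increments "0 0 1 0 230; 0 0 0.7 0 230; 0 0 0 0 230"

```text
time: 19.5
position: [0.5646, -0.0527, 0.0123]
tool_rot: [-1.176, 1.265, -1.261]
ft_force: [-4.3, -0.1, 4.0]
grip_width: 0.098
```

drive_tool --increments "0 0 -3 0 230; 0 0 -6 0 230; 0 0 -10 0 230; 0 0 -15 0 230; 0 0 -20 0 230; 0 -10 -20 0 230; 0 -30 0 0 230; 0 -40 0 0 230; 0 -40 0 0 230; 0 -40 0 0 230; 30 0 -20 0 230; 40 0 -20 0 230; 50 0 -10 0 230; 50 0 0 0 230; 50 0 0 0 230; 50 0 0 0 230; 40 0 0 0 230; 0 0 0 0 230"

```text
time: 21.75
position: [0.4175, -0.3561, 0.1721]
tool_rot: [-1.172, 1.267, -1.267]
ft_force: [0.5, 0.7, -0.3]
grip_width: 0.095
```

```bash
python3 -c "
from h import *
rep()
s=get_image('scene'); t=get_image('top')
save(t['img'],'t5.png',(210,110,470,300),3)
save(s['img'],'s12.png',(165,150,455,330),2.7)
"
```

```text
t 21.75 pos [ 0.4175 -0.3561  0.1721] rack xy [-156.1 -342.8] dpost 234.5 F [ 0.55  0.74 -0.31] grip 0.095
yaw err deg -0.4598198474274966 tooly [-8.e-04 -7.e-04 -1.e+00]
```

View pics/t5.png

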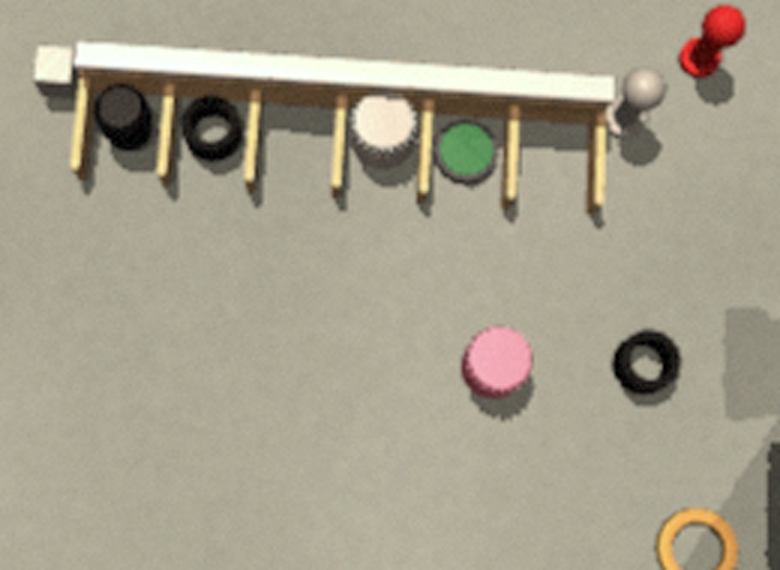

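View pics/s12.png

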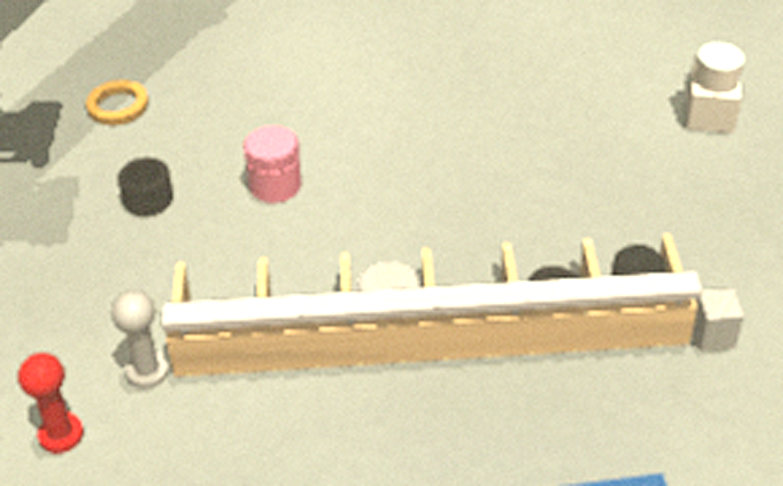

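```bash
python3 -c "
from h import *
t=get_image('top'); q=ray(t,(337.7,150.4),.046)[:2]-O; print(q@EX,q@EY)
im=t['img'].astype(int)
print(im[133:170,338].mean(1).round().astype(int).tolist()); print(im[152,322:356].mean(1).round().astype(int).tolist())
print(ctrl.get_state()['qd'].round(3))
"
```

```text
-0.0032082423734042698 -0.028836081821774395
[154, 156, 154, 157, 156, 123, 64, 51, 64, 100, 133, 142, 144, 142, 142, 143, 144, 144, 144, 142, 143, 143, 145, 145, 144, 134, 101, 64, 49, 53, 45, 43, 41, 51, 58, 54, 54]
[121, 130, 111, 53, 50, 86, 124, 147, 147, 147, 146, 147, 145, 146, 145, 145, 142, 142, 142, 141, 142, 142, 145, 142, 136, 114, 75, 50, 76, 118, 132, 115, 68, 58]
[-0.012 -0.003 -0.009 -0.001  0.004 -0.001  0.002]
```

drive_tool --increments "0 0 0 0 230; 0 0 0 0 230; 0 0 0 0 230"

```text
time: 22.28
position: [0.42, -0.3525, 0.1727]
tool_rot: [-1.174, 1.262, -1.262]
ft_force: [0.3, -0.8, 0.5]
grip_width: 0.097
```

```bash
python3 -c "
from h import *
print(workorder.close_job()); rep()"
```

```text
the job is handed in; nothing more can be done
None
the job is handed in; nothing more can be done
```

The job is handed in at 22.3 s of the 58 s allowed; no verdict came back.

**Rail:** I pressed it at the first gap, 48 mm from the post axis. I slid along it about 3 to 3.5 mm down, at 4 to 6 N, to the third gap at 166 mm, then let it go.

**Canister:** it stood too close to the base for the fingers to get behind it. So I first gripped it at 6 N and drew it flat along the table to the mouth of the gap. I then released it, went behind it and pushed it in with two fingertips. The push stopped where the wall was expected, with about 4 N back on the tool.

**Last checks:**
- In the last pictures the canister is upright in the third gap, at about y = -29 mm and x = -1 to -3 mm in the rack's frame.
- The rail looks back at rest, and the arm is clear at about 17 cm height. By eye, the other optics and the pink look-alike are where they were.
- **Disagreement:** the canister's x from the top picture, -3 mm, is about 2 mm short of the expected -1 mm. The rail hides part of its cap there, and the same view put the divider noses about 2.5 mm short as well. I took this as a camera offset, and -3 mm would still be within tolerance.

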